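# Ballast the floating breadboard to its gauge

### The arm

A 6-joint arm with a two-finger parallel gripper is mounted at the origin on the work surface. World frame = base frame: x ahead of the robot, y to its left, z up, the work surface at z = 0. Lengths are in m, angles in rad, forces in N, time in s.
With the tool pointing down it reaches from about 0.4 to 0.825 m from the base axis. Payload 7 kg.
Tool frame: the origin (TCP) lies at the very end of the fingers, on their centre line; the grasp point (between the pads) lies 19 mm behind it (arm.grasp_offset is the distance from the TCP to the grasp point, in m); z points along the fingers, y is the line along which they close (so a half turn about z gives the same grasp; the last joint's range is limited). The gripper opens to 88 mm and grips with 3 to 60 N. Pads are 19 mm wide; open, the fingers measure 130 mm over their backs; the gripper's body (78 mm by 193 mm) begins 47 mm behind the grasp point.
Start: joints at [-1.031, 0.359, 0.012, 0, -1.224, -0.288], TCP at [0.168, -0.654, 0.227] pointing down, gripper open.
Joint ranges: [-3.07, 3.07], [-1.43, 2.12], [-1.02, 1.25], [-3.03, 1.67], [-3.05, -0], [-3.03, 3.03]. Speed limits (rad/s): [2.39, 2.39, 3.01, 3.14, 3.14, 3.14].

### API

Orientations are given as [roll, pitch, yaw] about the fixed x, y, z axes, in that order (R = Rz(yaw) Ry(pitch) Rx(roll)).
In Python, from station import get_state, cams, arm, nets gives the robot as it stands.
- The arm moves only by the shell command python3 -m creep 'ROWS' [FORCE]. ROWS is a JSON object of lists of equal length, an entry for each row: "translation": the shift along the world's x, y, z in mm, a list of three; "spin": the turn about the world's z in rad; "gripper": the opening, from 0 (shut) to 1 (fully open). In form: {"translation": [[dx, dy, dz], ...], "spin": [spin, ...], "gripper": [gripper, ...]}. A call has 1 to 8 rows; each row shifts and turns the commanded pose from where the row before left it; what a row does not reach is not made up. A row lasts 1/10 s, in which the tool goes at most 50 mm and 8.59 degrees, less where a joint would pass 70% of its speed; a pose out of reach is approached as far as the arm can. A call is refused whole if a number of a shift passes 50 or a number of a turn 0.15, either way. A call with a gripper value outside its range is refused whole. The fingers move at their own pace and stop on an object; FORCE is the grip in N (left out, the last holds). Time passes only in rows, so rows that do not move let the fingers close. It gives the time, the measured TCP pose, the force, the opening and the grip force at its end, in the units of the state.
- get_state(): the state, without advancing time (a new reading comes with each control period).
- cams.grab_frame(name): name is "scene" or "top"; returns a dict with "img" (400x640x3 uint8, red, green, blue), "mtx" (3x3 intrinsics, pixels), "R" (3x3) and "t" (3): a world point X has camera coordinates R X + t. Camera axes: x right, y down, z forward; pixel columns grow to the right and rows downward; lengths in m; the calibration is good to about 2 mm. A picture is of the moment at which its call begins. There is no depth.
- arm.job_done(): hands the job in; it is judged then, once.
Trained networks look in the newest picture that a camera, given by its name, has taken for a name from the list of things; names that differ only in an ending like _2 or _b are one class to them, and where a whole thing is asked for, a point or a joint stands for the part that bears it (a point fixed in the world has none). Each returns a list of dicts, best first, with "confidence" (0 to 1); they miss things now and then, are a little off and sometimes report something else, mostly with a low value. They report only what shows in the picture. A call takes as long as a camera call. They do not tell look-alikes from the thing itself.
- nets.search_frame(camera, label): "centre" ([x, y, z] in m, in world coordinates, good to about 4 mm: the middle of the surface that is visible of it).
- nets.pinpoint(camera, label): "centre" ([x, y, z] in m, in world coordinates, good to about 4 mm: a listed point, or the origin of a listed thing).
The state is a dict: "t": time; "q": joint angles; "qd": joint speeds; "joint_efforts": joint torques, N m; "eef_pos": TCP position; "ee_rot": TCP orientation; "force": force on the tool from outside, world axes, zero at the start; "moment": the same for the moment, N m; "width": finger opening in m; "gripper_force": force on a finger pad.
Only numpy, scipy, OpenCV 4.12 (cv2) and the standard library are available. Lean on these libraries where they do the work, as an engineer would, in place of code of your own. Each camera call takes 0.05 s, during which the arm holds its last target. There are 200 camera calls.

### The job

The spring-floating camera platform rides too high for where its gauge is set: read on its stepped gauge which one of the three hanging weights it needs, lift that weight off its hook and stand it flat in the platform's ballast tray, so that the pointer comes to rest inside the gauge's window. Lower it gently and keep following the platform down until the platform carries the whole weight before you let go, so that the platform never jolts. Leave the other two weights hanging on their hooks and the things round about where they are.

Things in the scene. Friction and masses are not known exactly. Their poses are not given: they have to be found in the camera images.
- small: small ballast weight, steel cylinder 42 mm across, 23 high, 250 g; on top an upright rectangular handle frame of flat bar, 40 mm wide (y), 14 deep (x), 50 tall; its window, 32 wide, 45 tall, is open along x. Origin: mid underside of the handle's 5 mm thick top bar, where it rests on its hook: 68 mm above the weight's underside. z up.
- medium: medium ballast weight, steel cylinder 52 mm across, 30 high, 500 g; on top an upright rectangular handle frame of flat bar, 40 mm wide (y), 14 deep (x), 50 tall; its window, 32 wide, 45 tall, is open along x. Origin: mid underside of the handle's 5 mm thick top bar, where it rests on its hook: 75 mm above the weight's underside. z up.
- large: large ballast weight, steel cylinder 62 mm across, 32 high, 750 g; on top an upright rectangular handle frame of flat bar, 40 mm wide (y), 14 deep (x), 50 tall; its window, 32 wide, 45 tall, is open along x. Origin: mid underside of the handle's 5 mm thick top bar, where it rests on its hook: 77 mm above the weight's underside. z up.
- stand: fixed stand with three hooks of 8 mm bar at y = -100, 0, 100 mm, pointing to its -x, bar centre 190 mm up; each ends at x = -36 mm in a tip that rises 12 mm above the underside of a hanging handle bar. A weight hangs on each near x = -8 mm (which on which varies). Crossbar behind at x = 50 mm, top 197 mm up. Origin on the table, under the middle hook.
- platform: black breadboard 240 x 200 x 12 mm floating on springs: moves only up and down, sinks as it is loaded, bobs if loaded suddenly. Origin: middle of its top face; x, y along its sides. A white camera block 55 mm high stands on its +x half, the ballast tray on its -x half. How high it floats varies a little.
- tray (a point): centre of the ballast tray's floor (the platform's top face): a square 80 x 80 mm inside, rim 5 mm high, 2 sides along the platform's x.
- pointer (a point): middle of the flat steel pointer (2 mm thick) that sticks out of the platform's far (+x) edge and rises and sinks with it beside the gauge. Its height above datum tells which weight is needed.
- datum (a point): fixed: middle of the window of the aluminium gauge beside the pointer; clamped at a different height (50 to 87 mm) each time. The window's jaws stand 9 mm above and below it. Above, the plate widens in 3 steps: narrow (14 mm) up to 22.5 mm above the datum: pointer there calls for the small weight; middle (28 mm wide) 22.5 to 37.5 mm above: medium weight; wide (42 mm) higher: large.
- oil: bystander: small amber bottle, 36 mm across, 75 mm high, standing. Origin: centre of its underside.
- driver: bystander: screwdriver lying on the table along its x.
- lens_box: bystander: grey plastic lens box 55 x 55 x 30 mm. Origin: centre of its underside.
Mind the look-alikes: they are no part of the job. What is shaped like the large but red is not meant. What is shaped like the medium but green is not meant.

How it is judged:
By the outcome, as a careful person would: the job done as asked, in the order asked, and still so for the second after the job is handed in, with the robot touching nothing.
It also fails if it takes over 58 s, if anything falls off the work surface, if the arm or the gripper's body presses on something with over 40 N, if the wrist force passes 120 N, or if a joint passes its speed limit or range.

## Working session

There is one attempt and no reset: what is moved stays moved. The work goes in short steps, Python scripts to look and compute and a shell command to move; the robot and the scene stay as the last step left them, time stands still between calls to the robot, and variables do not carry over. Pictures are saved under pics/ and viewed, at most 10 in all, crops included, and the job is handed in when it is done.

```bash
mkdir -p pics; ls
python3 - <<'E'
from station import get_state,cams,arm,nets
import cv2
for c in("scene","top"):
    f=cams.grab_frame(c); cv2.imwrite(f"pics/{c}0.png",f["img"][:,:,::-1])
    print(c,f["mtx"].round(1).tolist(),f["R"].round(3).tolist(),f["t"].round(3).tolist())
    for l in("small","medium","large","stand","platform","tray","pointer","datum","oil","driver","lens_box"):
        print(l,[([round(x,3) for x in d["centre"]],round(d["confidence"],2)) for d in nets.pinpoint(c,l)[:3]])
s=get_state();print(s["t"],s["eef_pos"],s["ee_rot"],s["force"],s["width"])
E
```

```text
pics
scene [[402.2, 0.0, 319.6], [0.0, 402.2, 198.1], [0.0, 0.0, 1.0]] [[0.713, 0.701, 0.008], [0.525, -0.527, -0.669], [-0.464, 0.481, -0.744]] [-0.451, -0.184, 1.268]
small []
medium [([0.545, 0.312, 0.194], 0.98), ([0.373, 0.023, 0.001], 0.6), ([0.474, 0.417, 0.079], 0.39)]
large [([0.552, 0.217, 0.195], 0.82), ([0.692, 0.319, 0.077], 0.66)]
stand [([0.559, 0.212, -0.002], 0.97)]
platform [([0.588, -0.239, 0.104], 0.75)]
tray [([0.535, -0.244, 0.108], 0.7)]
pointer [([0.723, -0.307, 0.098], 0.73)]
datum [([0.729, -0.305, 0.068], 0.87)]
oil [([0.372, 0.022, -0.0], 0.76)]
driver [([0.393, 0.28, -0.005], 0.54)]
lens_box [([0.788, 0.031, -0.003], 0.85)]
top [[508.7, 0.0, 326.2], [0.0, 508.7, 200.8], [0.0, 0.0, 1.0]] [[-0.01, -1.0, 0.008], [-0.986, 0.008, -0.165], [0.165, -0.009, -0.986]] [0.055, 0.616, 1.314]
small [([0.559, 0.112, 0.194], 0.65)]
medium [([0.472, 0.418, 0.073], 0.82), ([0.548, 0.314, 0.193], 0.8)]
large [([0.695, 0.32, 0.076], 0.88), ([0.551, 0.214, 0.192], 0.7)]
stand [([0.56, 0.217, -0.002], 0.59)]
platform [([0.583, -0.24, 0.106], 0.62)]
tray [([0.533, -0.242, 0.104], 0.88), ([0.389, 0.281, 0.004], 0.28)]
pointer [([0.729, -0.305, 0.099], 0.74)]
datum [([0.724, -0.306, 0.066], 0.53)]
oil [([0.372, 0.02, -0.004], 0.57)]
driver [([0.387, 0.279, 0.001], 0.88), ([0.56, 0.215, -0.002], 0.41)]
lens_box [([0.785, 0.024, 0.003], 0.58)]
1.2 [ 0.16813992 -0.65369741  0.2265523 ] [ 3.14155098e+00 -5.50681820e-06 -2.88978627e+00] [-0.33745108 -0.64826821 -1.32366127] 0.08745315507375577
```

View pics/scene0.png

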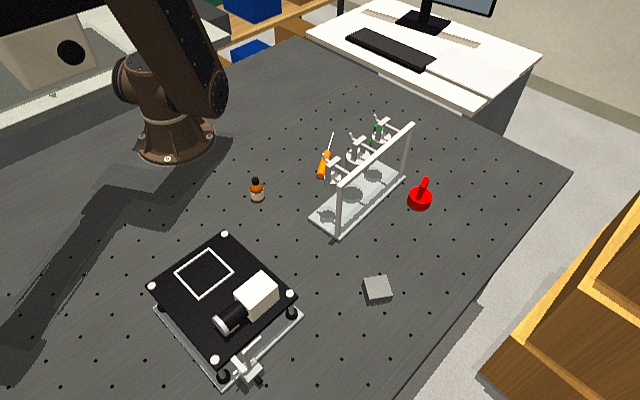

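View pics/top0.png

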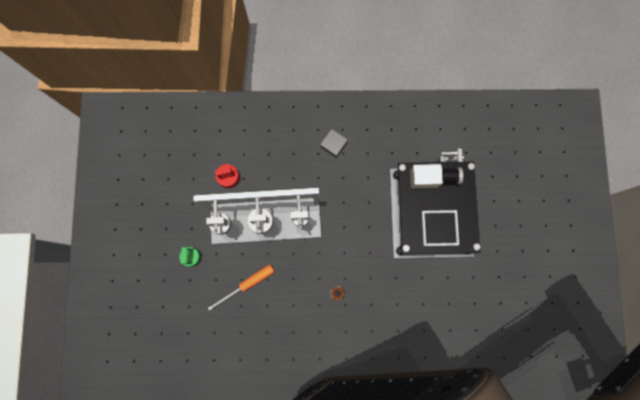

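Run:
```python
import cv2,numpy as np
s=cv2.imread("pics/scene0.png");t=cv2.imread("pics/top0.png")
a=cv2.resize(s[325:395,195:315],None,fx=5,fy=5,interpolation=cv2.INTER_CUBIC)[:, :600]
b=cv2.resize(t[180:270,170:330],None,fx=3.75,fy=3.75,interpolation=cv2.INTER_CUBIC)[:240]
cv2.imwrite("pics/crop1.png",np.vstack([a[:350],b]))
cv2.imwrite("pics/crop2.png",cv2.resize(t[150:265,380:490],None,fx=5,fy=5,interpolation=cv2.INTER_CUBIC))
```

```text
(no output)
```

View pics/crop1.png

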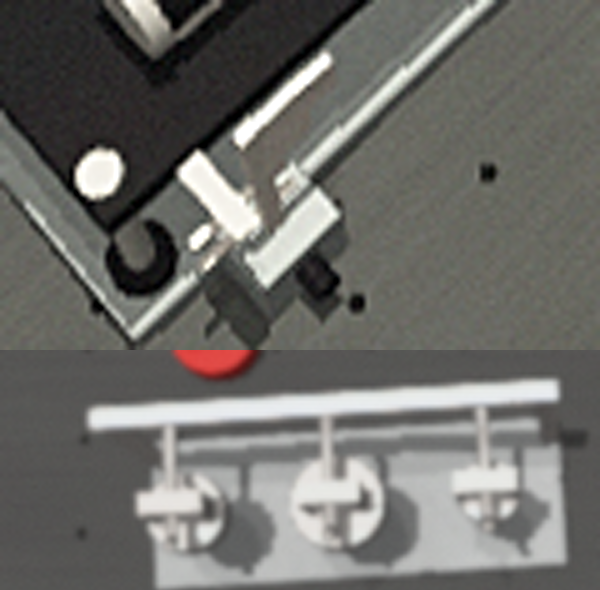

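View pics/crop2.png

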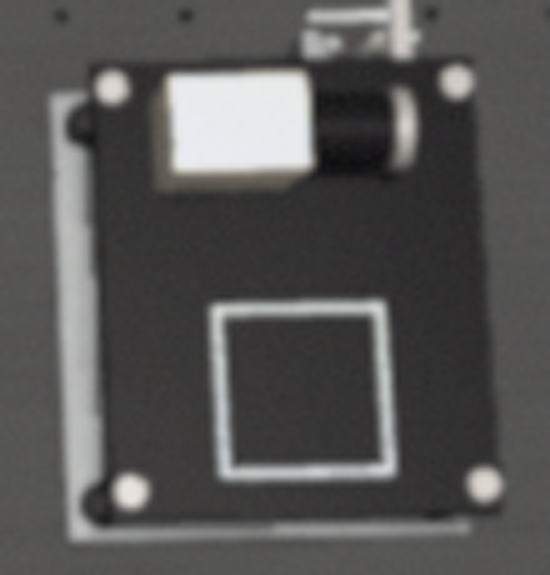

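```bash
cat > h.py <<'E'
from station import get_state,cams,arm,nets
import cv2,numpy as np
def cal(c):
    f=cams.grab_frame(c);return f["mtx"]@np.c_[f["R"],f["t"]]
def tri(ps,pt,a,b):
    X=cv2.triangulatePoints(a,b,np.float64(ps),np.float64(pt)).ravel();return (X[:3]/X[3])
def ray(P,uv,z):
    A=P[:,:2];u,v=uv
    H=np.c_[P[:,0],P[:,1],P[:,2]*z+P[:,3]];X=np.linalg.solve(H,[u,v,1]);return X[:2]/X[2]
def px(P,X):
    x=P@np.r_[X,1];return x[:2]/x[2]
E
python3 - <<'E'
from h import *
for l in("pointer","datum","tray","medium","platform"):
    for c in("scene","top"):
        r=[]
        for i in range(4):
            cams.grab_frame(c)
            r+=[d["centre"] for d in nets.pinpoint(c,l)[:2] if d["confidence"]>.4]
        print(l,c,np.round(r,3).tolist())
a,b=cal("scene"),cal("top")
print("ptr end",tri((245,371.4),(460,149.5),a,b),"plate",tri((242,353),(458,153.4),a,b),tri((261.4,337),(441,153.4),a,b))
o=lambda x,y:(x/5+380,y/5+150)
for z in(.105,):
    T=[ray(b,o(*p),z) for p in((217,308),(380,306),(390,472),(226,473))]
    print("tray top",np.round(T,4),np.mean(T,0))
q=lambda x,y:(x/3.75+170,(y-350)/3.75+180)
for n,p in dict(mL=(137,503),mR=(203,500),lL=(302,494),lR=(365,490),sL=(455,482),sR=(520,478)).items(): print(n,ray(b,q(*p),.197))
for n,p in dict(barL=(88,419),barR=(557,391)).items(): print(n,ray(b,q(*p),.197))
print(get_state()["t"])
E
```

```text
pointer scene [[0.72, -0.307, 0.097], [0.724, -0.307, 0.1], [0.724, -0.305, 0.1], [0.723, -0.307, 0.097]]
pointer top [[0.729, -0.307, 0.097], [0.729, -0.305, 0.096], [0.731, -0.306, 0.1], [0.728, -0.304, 0.098]]
datum scene [[0.726, -0.301, 0.067], [0.724, -0.302, 0.066], [0.727, -0.303, 0.067], [0.536, -0.243, 0.11], [0.726, -0.3, 0.069]]
datum top [[0.725, -0.306, 0.066], [0.727, -0.308, 0.066], [0.723, -0.305, 0.066], [0.725, -0.306, 0.067], [0.557, 0.113, 0.195]]
tray scene [[0.532, -0.241, 0.107], [0.536, -0.244, 0.106], [0.531, -0.245, 0.105]]
tray top [[0.534, -0.242, 0.105], [0.533, -0.239, 0.104], [0.535, -0.241, 0.107], [0.534, -0.242, 0.106], [0.733, -0.304, 0.099]]
medium scene [[0.548, 0.311, 0.192], [0.474, 0.416, 0.079], [0.55, 0.313, 0.192], [0.477, 0.419, 0.078], [0.546, 0.313, 0.192], [0.473, 0.418, 0.078], [0.548, 0.313, 0.19], [0.47, 0.418, 0.08]]
medium top [[0.546, 0.317, 0.197], [0.471, 0.418, 0.074], [0.472, 0.419, 0.072], [0.548, 0.317, 0.195], [0.548, 0.316, 0.197], [0.473, 0.417, 0.07], [0.545, 0.317, 0.196], [0.472, 0.42, 0.069]]
platform scene [[0.588, -0.24, 0.107], [0.588, -0.24, 0.104], [0.588, -0.243, 0.101], [0.584, -0.24, 0.101]]
platform top [[0.588, -0.238, 0.107], [0.589, -0.241, 0.108], [0.558, 0.218, -0.001], [0.589, -0.237, 0.108], [0.587, -0.238, 0.106]]
ptr end [ 0.74414781 -0.30451799  0.09513177] plate [ 0.72617169 -0.29147828  0.12229259] [ 0.72720232 -0.24839798  0.1191728 ]
tray top [[ 0.5768 -0.1998]
 [ 0.5771 -0.2838]
 [ 0.4917 -0.2845]
 [ 0.492  -0.2008]] [ 0.53439683 -0.24221589]
mL [0.54594158 0.33529104]
mR [0.54748914 0.29363308]
lL [0.55077207 0.23107608]
lR [0.55298071 0.19120691]
sL [0.55760489 0.13416815]
sR [0.55981045 0.09290161]
barL [0.60016574 0.36803042]
barR [0.6158374  0.06898825]
5.3
```

Pointer about 31 mm above the datum (98 vs 67 mm), which is in the 22.5–37.5 mm band, so the **medium** weight is needed. The two candidates in the top image are:
- **Steel weight on the left hook, (218,222):** this fits, since it is steel, hanging, and at z≈0.194.
- **Green weight standing on the table, (189,257):** this is the look-alike.

The enlarged crop shows the steel one as a grey-white 52 mm-class disc on the left hook. The large (middle) and the small (right) hang beside it.

```bash
python3 -m creep '{"translation":[[15,15,10],[28,30,10],[28,30,10],[28,30,10],[28,30,10],[28,30,10],[28,30,10],[28,30,10]],"spin":[0,-0.05,-0.05,-0.05,-0.05,0,0,0],"gripper":[1,1,1,1,1,1,1,1]}' 30
python3 -m creep '{"translation":[[28,40,0],[28,40,0],[28,40,0],[20,40,0],[15,40,0],[10,40,0],[10,40,0],[10,40,0]],"spin":[0,0,0,0,0,0,0,0],"gripper":[1,1,1,1,1,1,1,1]}'
```

```text
t: 6.1
eef_pos: [0.38, -0.4273, 0.3073]
ee_rot: [-3.141, 0.0, -3.09]
force: [1.6, -0.5, 0.1]
width: 0.0874
gripper_force: 0.0
t: 6.9
eef_pos: [0.5283, -0.107, 0.3068]
ee_rot: [3.142, 0.001, -3.09]
force: [0.2, 0.3, 0.3]
width: 0.0877
gripper_force: 0.0
```

```bash
python3 -m creep '{"translation":[[3,45,0],[3,45,0],[3,45,0],[3,45,0],[3,45,0],[2,45,0],[2,45,0],[0,45,0]],"spin":[0,0,0,0,0,0,0,0],"gripper":[1,1,1,1,1,1,1,1]}'
python3 -m creep '{"translation":[[0,40,0],[0,20,0],[0,0,0],[0,0,0]],"spin":[0,0,0,0],"gripper":[1,1,1,1]}'
python3 - <<'E'
from h import *
for c in("scene","top"):
    f=cams.grab_frame(c);cv2.imwrite(f"pics/{c}1.png",f["img"][:,:,::-1])
    print(nets.pinpoint(c,"medium"))
s=get_state();print(s["eef_pos"])
E
```

```text
t: 7.7
eef_pos: [0.547, 0.2532, 0.3068]
ee_rot: [3.141, 0.0, -3.09]
force: [0.6, -0.8, 0.1]
width: 0.0876
gripper_force: 0.0
t: 8.1
eef_pos: [0.547, 0.3112, 0.3063]
ee_rot: [-3.141, -0.0, -3.089]
force: [-0.6, -0.4, 0.1]
width: 0.0878
gripper_force: 0.0
[{'centre': [0.5453, 0.3114, 0.1913], 'confidence': 0.62}, {'centre': [0.4715, 0.4158, 0.0781], 'confidence': 0.52}]
[{'centre': [0.4737, 0.4179, 0.0728], 'confidence': 0.73}, {'centre': [0.5473, 0.3162, 0.192], 'confidence': 0.45}]
[0.54734376 0.31016769 0.30703949]
```

```bash
python3 -m creep '{"translation":[[0,4,-20],[0,0,-20],[0,0,-20],[0,0,-20],[0,0,-20],[0,0,-20],[0,0,-16],[0,0,-8]],"spin":[0,0,0,0,0,0,0,0],"gripper":[1,1,1,1,1,1,1,1]}'
python3 -m creep '{"translation":[[0,0,0],[0,0,0],[0,0,0],[0,0,0],[0,0,0],[0,0,0],[0,0,0],[0,0,0]],"spin":[0,0,0,0,0,0,0,0],"gripper":[0.65,0.58,0.54,0.52,0.5,0.5,0.48,0.48]}' 4
```

```text
t: 9.1
eef_pos: [0.5468, 0.314, 0.1614]
ee_rot: [-3.141, -0.001, -3.091]
force: [0.2, 0.1, 0.5]
width: 0.0874
gripper_force: 0.0
t: 9.9
eef_pos: [0.5471, 0.3153, 0.1626]
ee_rot: [3.142, 0.0, -3.09]
force: [0.3, 0.6, -0.6]
width: 0.0424
gripper_force: 0.0
```

```bash
python3 -m creep '{"translation":[[0,0,0],[0,0,0],[0,0,0],[0,0,0]],"spin":[0,0,0,0],"gripper":[0.44,0.4,0.4,0.4]}' 5
python3 -m creep '{"translation":[[0,0,0],[0,0,0],[0,0,0],[0,0,0]],"spin":[0,0,0,0],"gripper":[0,0,0,0]}' 40
python3 - <<'E'
from h import *
o=[]
for c,(u,v) in dict(scene=(375,135),top=(218,225)).items():
    f=cams.grab_frame(c);o.append(cv2.resize(f["img"][v-40:v+40,u-50:u+50,::-1],None,fx=4,fy=4,interpolation=cv2.INTER_CUBIC))
cv2.imwrite("pics/g.png",np.hstack(o))
E
```

```text
t: 10.3
eef_pos: [0.547, 0.3149, 0.1625]
ee_rot: [-3.141, -0.0, -3.09]
force: [0.2, -2.7, 0.3]
width: 0.0397
gripper_force: 5.0
t: 10.7
eef_pos: [0.547, 0.3151, 0.1625]
ee_rot: [-3.141, -0.0, -3.09]
force: [-1.5, -3.4, 0.5]
width: 0.0397
gripper_force: 40.0
```

View pics/g.png

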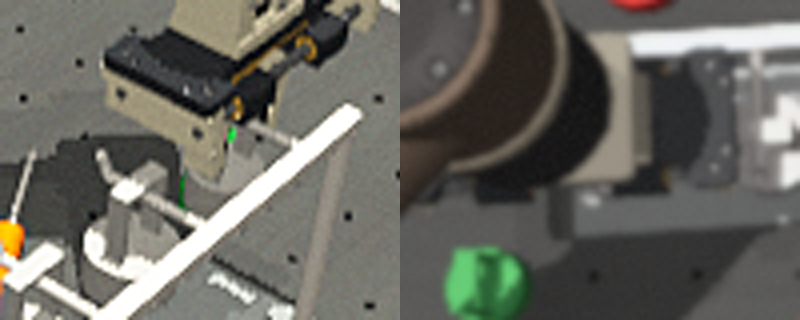

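Gripped on both sides of the medium's handle (39.7 mm, as the 40 mm frame should be). Now I lift it 24 mm and take it out along the hook.

```bash
python3 -m creep '{"translation":[[0,0,3],[0,0,5],[0,0,6],[0,0,6],[0,0,4],[0,0,0],[0,0,0],[0,0,0]],"spin":[0,0,0,0,0,0,0,0],"gripper":[0,0,0,0,0,0,0,0]}' 
python3 -m creep '{"translation":[[-5,0,0],[-10,-1,0],[-12,-0.5,0],[-12,-0.5,0],[-12,-0.5,0],[-12,-0.5,0],[-10,-0.5,0],[0,0,0]],"spin":[0,0,0,0,0,0,0,0],"gripper":[0,0,0,0,0,0,0,0]}'
```

```text
t: 11.6
eef_pos: [0.547, 0.3152, 0.1863]
ee_rot: [-3.141, -0.0, -3.09]
force: [-0.6, 0.4, -3.7]
width: 0.0399
gripper_force: 40.0
t: 12.4
eef_pos: [0.4727, 0.3117, 0.187]
ee_rot: [3.141, 0.0, -3.089]
force: [0.3, -0.3, -4.2]
width: 0.0398
gripper_force: 40.0
```

```bash
python3 -m creep '{"translation":[[0,0,6],[0,0,14],[0,-2,18],[0,-10,20],[0,-18,20],[0,-26,15],[2,-32,7],[3,-36,0]],"spin":[0,0,0,0,0,0,0,0],"gripper":[0,0,0,0,0,0,0,0]}' 
python3 -m creep '{"translation":[[6,-38,0],[6,-38,0],[6,-38,0],[6,-38,0],[6,-38,0],[6,-38,0],[6,-38,0],[6,-38,0]],"spin":[0,0,0,0,0,0,0,0],"gripper":[0,0,0,0,0,0,0,0]}' 
python3 -m creep '{"translation":[[6,-36,0],[3,-32,0],[0,-24,0],[0,-18,0],[0,-11,0],[0,-5,0],[0,0,0],[0,0,0]],"spin":[0,0,0,0,0,0,0,0],"gripper":[0,0,0,0,0,0,0,0]}'
python3 - <<'E'
from h import *
for c in("scene","top"):
    f=cams.grab_frame(c);cv2.imwrite(f"pics/{c}2.png",f["img"][:,:,::-1])
    for l in("medium","tray","pointer","datum"): print(c,l,[(np.round(d["centre"],3),round(d["confidence"],2)) for d in nets.pinpoint(c,l)])
s=get_state();print(s["eef_pos"],s["force"],s["moment"])
E
```

```text
t: 13.2
eef_pos: [0.4801, 0.1874, 0.2885]
ee_rot: [3.14, 0.003, -3.089]
force: [0.8, 0.3, -5.9]
width: 0.0401
gripper_force: 40.0
t: 14.0
eef_pos: [0.5275, -0.1181, 0.2872]
ee_rot: [-3.141, 0.001, -3.09]
force: [0.7, 0.4, -4.8]
width: 0.0398
gripper_force: 40.0
t: 14.8
eef_pos: [0.5363, -0.2416, 0.2866]
ee_rot: [3.141, 0.0, -3.089]
force: [0.5, 1.8, -5.2]
width: 0.0402
gripper_force: 40.0
scene medium [(array([ 0.536, -0.243,  0.317]), 0.73), (array([0.475, 0.416, 0.08 ]), 0.72)]
scene tray [(array([ 0.532, -0.239,  0.109]), 0.97)]
scene pointer [(array([ 0.722, -0.307,  0.098]), 0.77), (array([ 0.535, -0.246,  0.317]), 0.37)]
scene datum [(array([ 0.729, -0.303,  0.066]), 0.88)]
top medium [(array([0.472, 0.42 , 0.071]), 0.7), (array([ 0.537, -0.242,  0.32 ]), 0.39)]
top tray [(array([ 0.533, -0.243,  0.102]), 0.9)]
top pointer []
top datum []
[ 0.53617545 -0.24204115  0.28663535] [-0.06410097 -0.12166095 -4.14982684] [ 0.01106214 -0.06395641 -0.02915997]
```

View pics/scene2.png

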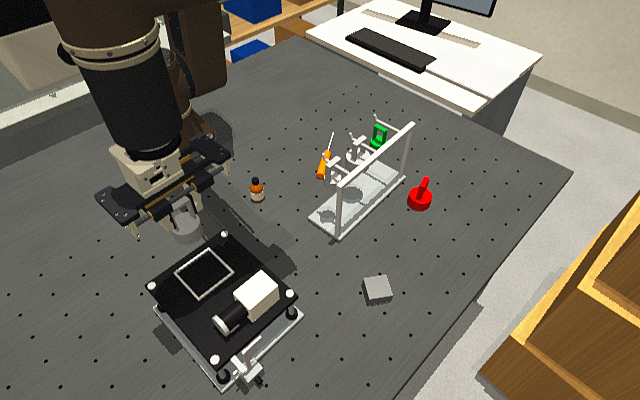

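```bash
python3 -m creep '{"translation":[[-1,0,-10],[-1,0,-18],[0,0,-22],[0,0,-22],[0,0,-20],[0,0,-15],[0,0,-10],[0,0,-5]],"spin":[0,0,0,0,0,0,0,0],"gripper":[0,0,0,0,0,0,0,0]}' 
python3 -m creep '{"translation":[[0,0,-2],[0,0,-1.5],[0,0,-1],[0,0,-1],[0,0,-1],[0,0,-1],[0,0,-1],[0,0,-1]],"spin":[0,0,0,0,0,0,0,0],"gripper":[0,0,0,0,0,0,0,0]}' 
python3 -m creep '{"translation":[[0,0,-1],[0,0,-1],[0,0,-1],[0,0,-1],[0,0,-1],[0,0,-1],[0,0,-1],[0,0,-1]],"spin":[0,0,0,0,0,0,0,0],"gripper":[0,0,0,0,0,0,0,0]}'
```

```text
t: 16.1
eef_pos: [0.5336, -0.2421, 0.1632]
ee_rot: [3.141, -0.002, -3.09]
force: [-0.4, -0.1, -4.3]
width: 0.0396
gripper_force: 40.0
t: 16.9
eef_pos: [0.5342, -0.2422, 0.155]
ee_rot: [-3.142, 0.0, -3.09]
force: [-0.0, 0.2, -4.4]
width: 0.0396
gripper_force: 40.0
t: 17.7
eef_pos: [0.5342, -0.2422, 0.147]
ee_rot: [-3.142, 0.0, -3.09]
force: [-0.4, 0.2, -4.2]
width: 0.0396
gripper_force: 40.0
```

```bash
for i in 1 ; do python3 -m creep '{"translation":[[0,0,-1],[0,0,-1],[0,0,-1],[0,0,-1],[0,0,-1],[0,0,-1],[0,0,-1],[0,0,-1]],"spin":[0,0,0,0,0,0,0,0],"gripper":[0,0,0,0,0,0,0,0]}'; done
python3 -m creep '{"translation":[[0,0,-1],[0,0,-1],[0,0,-1],[0,0,-1],[0,0,-1],[0,0,-1],[0,0,-1],[0,0,-1]],"spin":[0,0,0,0,0,0,0,0],"gripper":[0,0,0,0,0,0,0,0]}'
python3 - <<'E'
from h import *
for i in range(3): 
    cams.grab_frame("scene");print([np.round(d["centre"],3) for l in("pointer","tray") for d in nets.pinpoint("scene",l)[:1]],get_state()["force"].round(1))
E
```

```text
t: 18.5
eef_pos: [0.5342, -0.2422, 0.1391]
ee_rot: [-3.142, 0.0, -3.09]
force: [-0.7, -0.4, -3.7]
width: 0.0396
gripper_force: 40.0
t: 19.3
eef_pos: [0.5342, -0.2422, 0.1311]
ee_rot: [-3.142, 0.0, -3.09]
force: [0.5, 0.6, -2.0]
width: 0.0396
gripper_force: 40.0
[array([ 0.725, -0.301,  0.083]), array([ 0.531, -0.24 ,  0.092])] [ 0.2  0.4 -3.4]
[array([ 0.724, -0.304,  0.081]), array([ 0.534, -0.241,  0.094])] [-1.   1.  -1.3]
[array([ 0.536, -0.243,  0.09 ])] [ 1.1  0.5 -2.2]
```

```bash
python3 -m creep '{"translation":[[0,0,-1],[0,0,-1],[0,0,-1],[0,0,-1],[0,0,-1],[0,0,-1],[0,0,-1],[0,0,-1]],"spin":[0,0,0,0,0,0,0,0],"gripper":[0,0,0,0,0,0,0,0]}'
python3 -m creep '{"translation":[[0,0,-1],[0,0,-1],[0,0,-1],[0,0,-1],[0,0,-0.5],[0,0,0],[0,0,0],[0,0,0]],"spin":[0,0,0,0,0,0,0,0],"gripper":[0,0,0,0,0,0,0,0]}'
cat > m.py <<'E'
from h import *
F=[];p=[]
for i in range(16):
    cams.grab_frame("scene");s=get_state();F.append(s["force"][2])
    if i%4==0: p+=[np.round(d["centre"],3)[2] for l in("pointer","tray") for d in nets.pinpoint("scene",l)[:1]]
print(np.mean(F),np.std(F),p,s["eef_pos"],s["t"])
E
python3 m.py
```

```text
t: 20.55
eef_pos: [0.5342, -0.2422, 0.123]
ee_rot: [-3.142, 0.0, -3.09]
force: [-0.8, 0.6, 0.0]
width: 0.0397
gripper_force: 40.0
t: 21.35
eef_pos: [0.5342, -0.2422, 0.1187]
ee_rot: [-3.142, 0.0, -3.09]
force: [-0.3, 0.4, 0.1]
width: 0.0397
gripper_force: 40.0
-0.19420264546271526 0.34081133923566664 [np.float64(0.072), np.float64(0.076), np.float64(0.073), np.float64(0.078), np.float64(0.069), np.float64(0.08), np.float64(0.07), np.float64(0.079)] [ 0.5341701  -0.24221078  0.11856528] 22.55
```

```bash
python3 -m creep '{"translation":[[0,0,-0.5],[0,0,-0.5],[0,0,-0.5],[0,0,-0.5],[0,0,-0.5],[0,0,0],[0,0,0],[0,0,0]],"spin":[0,0,0,0,0,0,0,0],"gripper":[0,0,0,0,0,0,0,0]}'; python3 m.py
```

```text
t: 23.35
eef_pos: [0.5341, -0.2422, 0.1161]
ee_rot: [-3.142, -0.0, -3.09]
force: [0.6, 0.5, -0.9]
width: 0.0396
gripper_force: 40.0
0.36292411992423224 0.46688380009349656 [np.float64(0.065), np.float64(0.076), np.float64(0.066), np.float64(0.064), np.float64(0.079), np.float64(0.067), np.float64(0.076)] [ 0.53418901 -0.24219823  0.11607698] 24.55
```

```bash
python3 -m creep '{"translation":[[0,0,0],[0,0,0],[0,0,0]],"spin":[0,0,0],"gripper":[0,0,0]}' 3
python3 -m creep '{"translation":[[0,0,0],[0,0,0],[0,0,0],[0,0,0],[0,0,0],[0,0,0],[0,0,0],[0,0,0]],"spin":[0,0,0,0,0,0,0,0],"gripper":[0.46,0.47,0.48,0.5,0.55,0.6,0.7,0.8]}'; python3 m.py
```

```text
t: 24.85
eef_pos: [0.5341, -0.2421, 0.116]
ee_rot: [3.141, -0.0, -3.09]
force: [0.6, 1.1, 0.7]
width: 0.0401
gripper_force: 3.0
t: 25.65
eef_pos: [0.5341, -0.2422, 0.116]
ee_rot: [-3.142, -0.0, -3.09]
force: [0.4, 0.3, 0.2]
width: 0.063
gripper_force: 0.0
0.0771866565873735 0.6746107882003932 [np.float64(0.198), np.float64(0.078), np.float64(0.069), np.float64(0.08), np.float64(0.068), np.float64(0.076), np.float64(0.074), np.float64(0.081)] [ 0.53413323 -0.24218482  0.11605509] 26.85
```

```bash
python3 -m creep '{"translation":[[0,0,3],[0,0,8],[0,0,15],[0,0,20],[0,0,25],[0,0,25],[0,0,25],[0,0,25]],"spin":[0,0,0,0,0,0,0,0],"gripper":[0.8,0.8,0.8,0.8,0.8,0.8,0.8,0.8]}'
python3 -m creep '{"translation":[[-10,20,10],[-15,30,0],[-15,35,0],[-10,35,0],[0,35,0],[0,25,0],[0,10,0],[0,0,0]],"spin":[0,0,0,0,0,0,0,0],"gripper":[0.8,0.8,0.8,0.8,0.8,0.8,0.8,0.8]}'
python3 - <<'E'
from h import *
o=[]
for c in("scene","top"):
    f=cams.grab_frame(c)
    for l in("medium","tray","pointer","datum","large","small"): print(c,l,[(np.round(d["centre"],3),round(d["confidence"],2)) for d in nets.pinpoint(c,l)])
    g=f["img"][:,:,::-1];o.append(cv2.resize(g[210:390,140:310] if c=="scene" else g[140:320,370:540],(400,424)))
cv2.imwrite("pics/end.png",np.hstack(o))
E
```

```text
t: 27.65
eef_pos: [0.534, -0.2422, 0.264]
ee_rot: [-3.141, 0.001, -3.09]
force: [-0.1, -0.6, 0.0]
width: 0.0698
gripper_force: 0.0
t: 28.45
eef_pos: [0.4843, -0.0513, 0.2728]
ee_rot: [3.141, 0.001, -3.088]
force: [0.4, -0.6, -0.0]
width: 0.0699
gripper_force: 0.0
scene medium [(array([ 0.535, -0.244,  0.149]), 0.91), (array([0.474, 0.419, 0.08 ]), 0.5)]
scene tray [(array([ 0.535, -0.246,  0.077]), 0.85), (array([0.557, 0.117, 0.195]), 0.46)]
scene pointer [(array([ 0.724, -0.307,  0.068]), 0.8)]
scene datum [(array([ 0.726, -0.302,  0.067]), 0.84)]
scene large [(array([0.555, 0.217, 0.201]), 0.82), (array([0.694, 0.322, 0.076]), 0.68), (array([ 0.394,  0.279, -0.001]), 0.51)]
scene small [(array([0.555, 0.117, 0.196]), 0.98), (array([ 0.724, -0.303,  0.064]), 0.57)]
top medium [(array([0.471, 0.418, 0.072]), 0.66), (array([ 0.534, -0.243,  0.152]), 0.52)]
top tray [(array([ 0.534, -0.244,  0.075]), 0.55)]
top pointer [(array([ 0.729, -0.306,  0.069]), 0.7)]
top datum [(array([ 0.723, -0.306,  0.068]), 0.56)]
top large [(array([0.694, 0.321, 0.073]), 0.93), (array([0.554, 0.215, 0.188]), 0.72)]
top small [(array([0.56 , 0.117, 0.193]), 0.53)]
```

View pics/end.png

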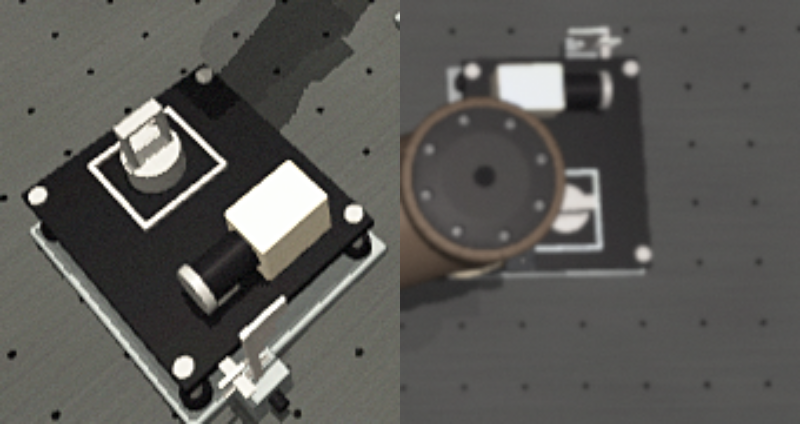

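The weight stands upright inside the tray (crop pixel 150,160). The pointer reads about 68 mm against a datum of 67 mm, so it is inside the window, and the large and small are still on their hooks.

```bash
python3 -c "
from station import arm;print(arm.job_done())"
```

```text
the job is handed in; nothing more can be done
None
```

The job is handed in: the medium weight stands in the ballast tray with the pointer at rest about 1 mm above the datum, inside the window, and the small and large weights are still on their hooks.

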